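# Load the guarded scan station with rivet jars

### The arm

A 6-joint arm with a two-finger parallel gripper is mounted at the origin on the work surface. World frame = base frame: x ahead of the robot, y to its left, z up, the work surface at z = 0. Lengths are in m, angles in degrees, forces in N, time in s.
With the tool pointing down it reaches from about 0.375 to 0.9 m from the base axis. Payload 3.1 kg.
Tool frame: the origin (TCP) lies on the centre line of the jaws, within the pads' length; the fingertips stand 25 mm ahead of it and the grasp point (between the pads) lies 6 mm ahead of it; y points along the fingers, x is the direction in which the jaws open and shut, and the axes are right-handed (so a half turn about y gives the same grasp; the last joint's range is limited). The gripper opens to 87 mm and grips with 3 to 60 N. Pads are 19 mm wide; open, the fingers measure 117 mm over their backs; the gripper's body (75 mm by 190 mm) begins 51 mm behind the grasp point.
Start: joints at [-79.326, 30.224, 82.088, -0, 67.689, -10.227], TCP at [0.223, -0.584, 0.248] pointing down, gripper open.
Joint ranges: [-176.69, 176.69], [-43.24, 126.21], [12.49, 139.97], [-82, 262], [0, 151.66], [-163.58, 163.58]. Speed limits (degrees/s): [159.86, 159.86, 180, 180, 180, 180].

### API

Orientations are given as a 3x3 rotation matrix whose columns are the frame's x, y, z axes.
In Python, from rig import * gives the robot as it stands.
- The arm moves only by the tool play_rows, never from a script. Its argument "commands" is a list of rows, each a list of 2 entries, a list of its own where there are three numbers: the shift along the world's x, y, z in m, then the turn, a rotation vector about the world's x, y, z in rad. A call has 1 to 10 rows; each row is the pose to reach, as a shift and turn from the pose commanded when the call began; what a row does not reach only later rows make up. A row lasts 1/8 s, in which the tool goes at most 62.5 mm and 10.7 degrees, less where a joint would pass 70% of its speed; a pose out of reach is approached as far as the arm can. A call with a gripper value outside its range is refused whole. "gripper" is the finger opening in m, from 0 to 0.087, set as the call begins (left out, the last holds). The fingers move at their own pace and stop on an object; the grip force is fixed at half the most. Time passes only in rows, so rows that repeat a pose let the fingers close. It gives the time, the measured TCP pose, the force and the opening at its end, in the units of the state.
- read_state(): the state, without advancing time (a new reading comes with each control period).
- capture(name): name is "scene" or "top"; returns a dict with "frame" (480x640x3 uint8, red, green, blue), "depth" (480x640 float32, m along the optical axis (not along the pixel's ray), 0 where there is no reading), "mtx" (3x3 intrinsics, pixels), "cam_to_world" (4x4, takes a point from camera to world coordinates). Camera axes: x right, y down, z forward; pixel columns grow to the right and rows downward; lengths in m; the calibration is good to about 2 mm. A picture is of the moment at which its call begins.
- hand_in(): hands the job in, once; it reports no verdict.
The state is a dict: "time_s": time; "joint_positions": joint angles; "qvel": joint speeds; "tau": joint torques, N m; "position": TCP position; "tcp_rot": TCP orientation; "force": force on the tool from outside, world axes, zero at the start; "moment": the same for the moment, N m; "opening": opening from 0.0 (shut) to 1.0 (fully open).
Only numpy, scipy, OpenCV 4.12 (cv2) and the standard library are available. Lean on these libraries where they do the work, as an engineer would, in place of code of your own. Each camera call takes 0.05 s, during which the arm holds its last target. There are 200 camera calls.

### The job

Lift the red-ended latch bar over its catch and swing the yellow guard gate wide open, then stand every rivet jar from the green mat upright in one row on the white strip, with its orange mark facing the blue scanner. Then swing the gate fully shut, let the bar drop right down into its catch, and press the green scan button fully down. Leave the aluminium cup where it stands; if something slips or gets knocked on the way, put it right so that the job ends as described.

Things in the scene. Friction and masses are not known exactly. Their poses are not given: they have to be found in the camera images.
- station: Scan station, fixed to the bench: red plywood board 340 (x) by 260 (y) by 18 mm thick, origin at the centre of its underside, on the bench, z up. 'Station' coordinates in mm are in its frame. Steel hinge post of the gate, 18 diameter, at x = 130, y = -90, top z = 123.
- strip_mid (a point): Middle of the white strip painted on the board, on its surface: station x 0, y -40, z 18; axes as the station. Strip 190 long along x, 64 wide along y. A jar is on it when its axis is within 85 mm of this point along x and within 15 mm along y.
- scanner_face (a point): Middle of the front of the blue scanner block (block: station x -110 to 110, y 70 to 120, z 18 to 118). Its dark window looks to station -y, at the strip, so a jar that faces it has its mark pointing to station +y.
- catch_top (a point): Top of the blue catch post, midway between its two prongs: station x -110, y -108, z 106. The prongs (20 long along x, each 12 thick across y) leave a slot 20 wide, open at the top, its floor 34 below this point; the bar lies in it level, 16 below this point. Foot 40 by 60, 6 high.
- gate (a joint): Guard gate: clear panel, yellow frame, 8 thick, from 10 to 205 mm from the hinge, z 30 to 115. 0 = shut (runs from the hinge to station -x); grows to 1.6 rad as it swings anticlockwise from above, free end to station -y. Stays where left, friction 0.1 Nm. Wide open: over 1.0; fully shut: under 0.05. With the bar level it can neither leave the catch nor pass its outer prong.
- gate_hinge (a point): A point on the gate's vertical hinge axis, 90 mm above the bench (the height of the latch bar).
- latch_bar (a joint): Gravity latch bar, steel, 10 thick, 18 high, along the gate's outer face, 18 mm outside the panel's middle; pivots on the gate 50 mm from the hinge. 0 = level (on a stop, both in the catch and with the gate open), grows to 0.7 rad as the free end is lifted; falls by its weight (160 g). Down: under 0.05. 0.14 rad just passes the prongs, 0.22 clears them well.
- bar_grip (a point): Centre of the red grip at the bar's free end: 230 mm from the bar's pivot, 280 along the gate from the hinge, 18 outside its middle plane. A flat plate 45 long along the bar, 12 thick across the gate, 30 high, out beyond the gate's edge and the catch, so that fingers from above can pinch its thickness; it can turn between the pads while lifted.
- scan_button (a joint): Green push button on top of the scanner: 0 = out, 0.006 m = fully down; 5 N presses it fully; springs back. Pressed: 4.5 mm or more.
- scan_button_top (a point): Centre of the button's top, 32 mm across; moves down with it.
- mat: Green mat 230 by 230 mm, thin as paper, lying fixed on the bench, on which the jars stand at the start; origin at the centre of its underside.
- cup: Square aluminium cup 75 by 75 by 100 high, a bystander; origin under its centre. Must not be moved more than 50 mm.
- jar1: Grey round jar of rivets with a black lid, 56 diameter, 66 high, about 0.24 kg, most of it at the bottom; origin at the centre of its underside, z up along its axis; its x axis points out through the orange mark (a stripe down one side, continued on the lid from centre to rim). None if this jar is absent (two or three are present).
- jar1_mark (a point): Middle of this jar's orange mark, on its side surface 28 mm from the axis, 30 mm up.
- jar2: Grey round jar of rivets with a black lid, 56 diameter, 66 high, about 0.24 kg, most of it at the bottom; origin at the centre of its underside, z up along its axis; its x axis points out through the orange mark (a stripe down one side, continued on the lid from centre to rim). None if this jar is absent (two or three are present).
- jar2_mark (a point): Middle of this jar's orange mark, on its side surface 28 mm from the axis, 30 mm up.
- jar3: Grey round jar of rivets with a black lid, 56 diameter, 66 high, about 0.24 kg, most of it at the bottom; origin at the centre of its underside, z up along its axis; its x axis points out through the orange mark (a stripe down one side, continued on the lid from centre to rim). None if this jar is absent (two or three are present).
- jar3_mark (a point): Middle of this jar's orange mark, on its side surface 28 mm from the axis, 30 mm up.
- jar4: Grey round jar of rivets with a black lid, 56 diameter, 66 high, about 0.24 kg, most of it at the bottom; origin at the centre of its underside, z up along its axis; its x axis points out through the orange mark (a stripe down one side, continued on the lid from centre to rim). None if this jar is absent (two or three are present).
- jar4_mark (a point): Middle of this jar's orange mark, on its side surface 28 mm from the axis, 30 mm up.
Not all that is in view belongs to the job. What is shaped like the jar4 but brown or pink is not meant.

How it is judged:
By the outcome, as a careful person would: the job done as asked, in the order asked, and still so for the second after the job is handed in, with the robot touching nothing.
Of jar1, jar2, jar3, jar4 only 2 to 3 are there at a start; the rules pass over those that are not, and their reading is None.
At some moment in a run one of jar1, jar2, jar3, jar4 may be knocked a few centimetres aside while the robot is not near it.
Once in a run the grip may slacken for a moment while it holds something.
It also fails if it takes over 210 s, if anything falls off the work surface, if the arm or the gripper's body presses on something with over 40 N, if the wrist force passes 120 N, or if a joint passes its speed limit or range.

## Working session

There is one attempt and no reset: what is moved stays moved. The work goes in short steps, Python scripts to look and compute and a tool call to move; the robot and the scene stay as the last step left them, time stands still between calls to the robot, and variables do not carry over. Pictures are saved under pics/ and viewed, about 12 in all and at most 16, crops included, and the job is handed in when it is done.

Besides the shell and the picture viewer there is one more tool, called as name(argument=value, ...) on one line, values as JSON. play_rows: Moves the arm, as the interface text tells. Its arguments: {"type":"object","properties":{"commands":{"type":"array"},"gripper":{"type":"number"}},"required":["commands"]}

```bash
ls; mkdir -p pics
python3 - <<'E'
from rig import *
import cv2,numpy as np
for n in("scene","top"):
    c=capture(n);cv2.imwrite(f"pics/{n}0.png",c["frame"][:,:,::-1]);np.savez(f"pics/{n}0.npz",**c)
    print(n,c["mtx"],c["cam_to_world"].round(3))
s=read_state();print(s)
E
```

```text
pics
scene [[513.14143593   0.         321.50808969]
 [  0.         513.14143593 242.95861195]
 [  0.           0.           1.        ]] [[-0.819  0.37  -0.439  0.99 ]
 [ 0.574  0.539 -0.617  0.763]
 [ 0.008 -0.757 -0.653  0.865]
 [ 0.     0.     0.     1.   ]]
top [[567.02836336   0.         317.91832929]
 [  0.         567.02836336 243.94660972]
 [  0.           0.           1.        ]] [[ 0.004 -0.997  0.082  0.369]
 [-1.    -0.003  0.018  0.02 ]
 [-0.018 -0.082 -0.996  1.656]
 [ 0.     0.     0.     1.   ]]
{'time_s': 0.1, 'joint_positions': array([-7.93252994e+01,  3.02731806e+01,  8.21476883e+01, -1.24068775e-03,
        6.76891687e+01, -1.02292338e+01]), 'qvel': array([-0.04632856, -0.21221169, -0.11922772,  0.1127204 , -0.10657046,
        0.07083514]), 'tau': array([-6.79660261e-04, -4.40985811e+01, -1.77150464e+01,  6.33969647e-02,
        5.34167513e-02, -4.77915205e-05]), 'position': array([ 0.22289125, -0.58326451,  0.24668189]), 'tcp_rot': array([[ 3.56809491e-01, -3.75428818e-04,  9.34177096e-01],
       [-9.34175252e-01,  1.88357052e-03,  3.56809544e-01],
       [-1.89354503e-03, -9.99998156e-01,  3.21359529e-04]]), 'force': array([-1.03356068, -0.59630771,  0.38020105]), 'moment': array([ 0.03621274, -0.0185992 ,  0.01199394]), 'opening': 0.9973802213532895}
```

View pics/scene0.png

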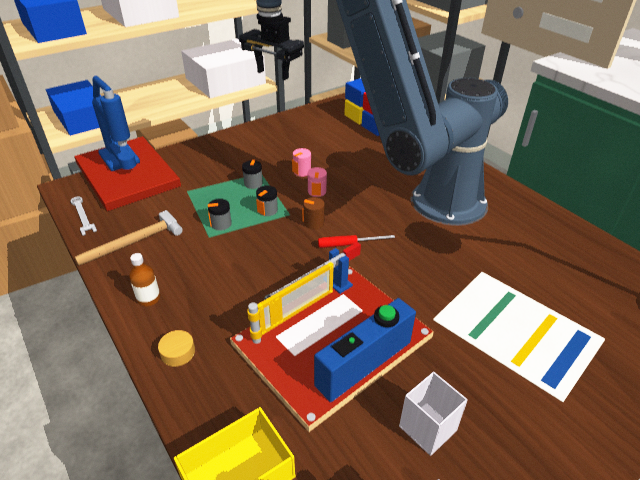

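View pics/top0.png

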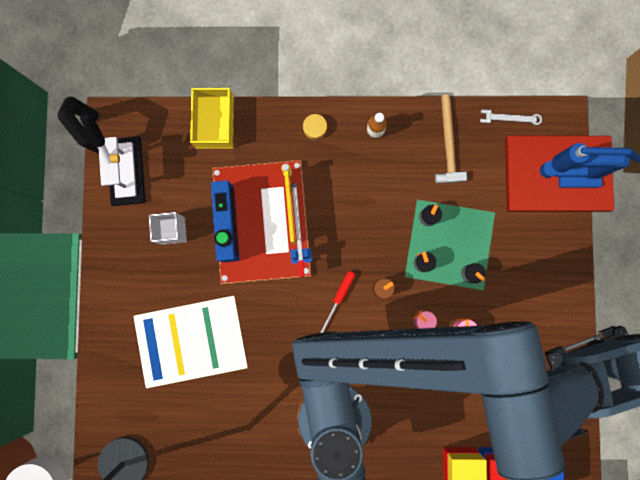

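Jar candidates in the top view are black lids at (430,214), (426,261) and (474,272) on the mat. The brown one at (384,288) and the pink ones at (426,320) and (465,325) are decoys. For the red grip, I take the end of the bar near (303,258), since the screwdriver handle at (345,290) is also red.

```bash
cat > h.py <<'E'
from rig import *
import cv2,numpy as np
def cloud(name):
    c=capture(name);d=c["depth"].astype(float);v,u=np.indices(d.shape)
    K=c["mtx"];p=np.stack([(u-K[0,2])/K[0,0]*d,(v-K[1,2])/K[1,1]*d,d],-1)
    T=c["cam_to_world"];w=p@T[:3,:3].T+T[:3,3];w[d<=0]=np.nan
    hsv=cv2.cvtColor(c["frame"],cv2.COLOR_RGB2HSV)
    return c,w,hsv
def proj(c,P):
    T=np.linalg.inv(c["cam_to_world"]);p=np.atleast_2d(P)@T[:3,:3].T+T[:3,3]
    q=p@c["mtx"].T;return q[:,:2]/q[:,2:]
def station(w,hsv):
    red=((hsv[...,0]<8)|(hsv[...,0]>172))&(hsv[...,1]>170)&(abs(w[...,2]-.018)<.010)&(w[...,1]>-.1)&(w[...,1]<.4)&(w[...,0]>.35)
    n,l,s,_=cv2.connectedComponentsWithStats(cv2.morphologyEx(red.astype(np.uint8),cv2.MORPH_CLOSE,np.ones((7,7))))
    k=1+np.argmax(s[1:,4]);m=(l==k)&(abs(w[...,2]-.018)<.010)
    (cx,cy),sz,a=cv2.minAreaRect((w[m][:,:2]*1000).astype(np.float32))
    a=(a+45)%90-45
    return np.array([cx,cy])/1000,np.radians(a),sz,np.nanmedian(w[m][:,2])
def jars(w,hsv,sat=70):
    z=w[...,2]
    orange=(hsv[...,0]>5)&(hsv[...,0]<24)&(hsv[...,1]>170)&(hsv[...,2]>120)
    m=(z>.056)&(z<.078)&(hsv[...,2]<75)
    out=[];mm=cv2.morphologyEx((m|(orange&(z>.056)&(z<.078))).astype(np.uint8),cv2.MORPH_OPEN,np.ones((3,3)))
    n,l,s,_=cv2.connectedComponentsWithStats(mm)
    for k in range(1,n):
        b=(l==k)
        if s[k,4]<150 or (b&m).sum()<.5*s[k,4]: continue
        p=w[b][:,:2];(cx,cy),r=cv2.minEnclosingCircle((p*1000).astype(np.float32))
        if r>36 or r<20: continue
        c2=np.array([cx,cy])/1000;o=w[b&orange][:,:2]
        v=o.mean(0)-c2 if len(o)>3 else np.array([np.nan]*2)
        out.append((c2.round(4),round(r,1),round(float(np.degrees(np.arctan2(v[1],v[0]))),1),len(o),round(float(np.nanmedian(w[b][:,2])),4)))
    return out
E
python3 - <<'E'
from h import *
for n in("top","scene"):
    c,w,hsv=cloud(n)
    print(n,station(w,hsv))
    for j in jars(w,hsv):print(j)
    if n=="top":
        f=c["frame"][150:310,200:510][:,:,::-1];cv2.imwrite("pics/crop1.png",cv2.resize(f,None,fx=2.5,fy=2.5,interpolation=cv2.INTER_CUBIC))
        al=(w[...,2]>.08)&(w[...,2]<.12)&(w[...,1]>0.2)&(w[...,1]<.5)&(hsv[...,1]<60)
        print("cup?",np.nanmean(w[al],0), np.nanmin(w[al],0),np.nanmax(w[al],0))
        # green button
        g=(hsv[...,0]>45)&(hsv[...,0]<80)&(hsv[...,1]>150)&(w[...,2]>.11)&(w[...,2]<.16)&(w[...,1]<.35)&(w[...,1]>.1)
        print("btn",np.nanmean(w[g],0),g.sum(),np.nanmax(w[g],0))
        y=(hsv[...,0]>20)&(hsv[...,0]<33)&(hsv[...,1]>170)&(w[...,2]>.1)&(w[...,2]<.13)&(w[...,1]<.3)
        p=w[y][:,:2];print("gate",p.min(0),p.max(0),cv2.fitLine(p.astype(np.float32),cv2.DIST_HUBER,0,.01,.01).ravel())
E
```

```text
top (array([0.56995996, 0.21778821]), np.float64(0.0868896669173623), (338.7334289550781, 257.5363464355469), np.float64(0.019895718916146832))
(array([ 0.5856, -0.2693]), 27.8, -32.8, 45, 0.0669)
(array([ 0.4522, -0.2525]), 28.2, 10.8, 46, 0.0671)
(array([ 0.4204, -0.3896]), 28.3, -130.1, 43, 0.067)
cup? [0.55462247 0.4308652  0.09827917] [0.4695656  0.27971425 0.08009006] [0.63177382 0.49943605 0.1199688 ]
btn [0.51958751 0.30751545 0.13829546] 137 [0.60633035 0.32431092 0.14881566]
gate [-0.12592451 -0.3919288 ] [0.70286983 0.14510595] [ 0.8261897   0.5633921   0.06798491 -0.23571628]
scene (array([0.5701593 , 0.21462607]), np.float64(0.08782652537696015), (340.0533752441406, 261.3433837890625), np.float64(0.01864725661557104))
(array([ 0.4204, -0.3918]), 32.2, -128.8, 22, 0.065)
(array([ 0.452 , -0.2551]), 30.8, 17.7, 35, 0.0654)
(array([ 0.5865, -0.27  ]), 29.3, -28.4, 36, 0.0657)
```

View pics/crop1.png

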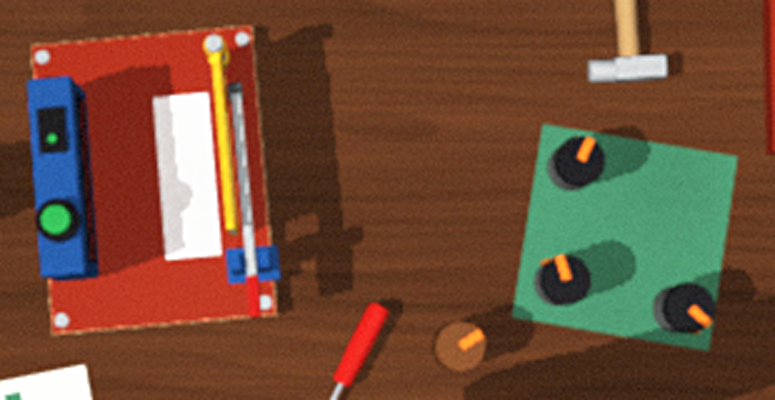

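The crop confirms three black-lidded jars on the mat, and the bar's red grip end at crop (252,295), which is top px (301,268). I check the grip position and the mark angles while I start moving.

```bash
cat >> h.py <<'E'
SC=np.array([.570,.216]);SA=.087
def s2w(x,y):
    c,s=np.cos(SA),np.sin(SA);return SC+np.array([c*x-s*y,s*x+c*y])/1000
def w2s(p):
    c,s=np.cos(SA),np.sin(SA);d=(np.asarray(p)[...,:2]-SC)*1000;return np.stack([c*d[...,0]+s*d[...,1],-s*d[...,0]+c*d[...,1]],-1)
def redgrip(w,hsv):
    m=((hsv[...,0]<8)|(hsv[...,0]>172))&(hsv[...,1]>150)&(w[...,2]>.06)&(w[...,2]<.25)&(w[...,0]>.35)&(w[...,1]>-.3)&(w[...,1]<.3)
    p=w[m];return len(p),(np.median(p,0),p.min(0),p.max(0)) if len(p) else None
E
python3 - <<'E'
from h import *
for n in("top","scene"):
    c,w,hsv=cloud(n);print(n,redgrip(w,hsv),"exp",s2w(-150,-108))
    blue=(hsv[...,0]>105)&(hsv[...,0]<125)&(hsv[...,1]>130)&(w[...,2]>.1)&(w[...,2]<.125)&(w[...,0]>.4)&(w[...,0]<.75)&(w[...,1]>0)&(w[...,1]<.37)
    p=w2s(w[blue]);i=p[:,1]>0;print("scanner",p[i].min(0),p[i].max(0),"catch",np.percentile(p[~i],[3,97],axis=0))
    gr=(hsv[...,0]>45)&(hsv[...,0]<80)&(hsv[...,1]>150)&(w[...,2]>.11)&(w[...,2]<.16)&(w[...,1]<.37)&(w[...,1]>.1)
    print("btn",np.median(w[gr],0),w2s(np.median(w[gr],0)))
    z=w[...,2]
    for j in jars(w,hsv):
        o=(hsv[...,0]>5)&(hsv[...,0]<24)&(hsv[...,1]>150)&(z>.060)&(np.hypot(w[...,0]-j[0][0],w[...,1]-j[0][1])<.03)
        p=w[o][:,:2];q=p-p.mean(0);v=np.linalg.svd(q,full_matrices=False)[2][0];v*=np.sign(v@(p.mean(0)-j[0]))
        print(j[0],"pca",np.degrees(np.arctan2(v[1],v[0])),"mean",j[2],len(p))
E
```

```text
top (144, (array([0.44872428, 0.10017942, 0.08756888]), array([ 0.40820004, -0.27086686,  0.06003867]), array([0.67118294, 0.29375361, 0.11579645]))) exp [0.42995147 0.09537492]
scanner [-110.23092099   69.98155027] [107.32284972 121.67309988] catch [[-118.87802263 -127.8236879 ]
 [ -99.42093355  -85.10133629]]
btn [0.51123646 0.30815867 0.13954492] [-50.53359292  96.91609758]
[ 0.5849 -0.2706] pca -25.481049741677943 mean -28.5 49
[ 0.452  -0.2522] pca 28.841573517801955 mean 8.9 61
[ 0.4205 -0.3897] pca -130.71936685757552 mean -130.5 51
scene (227, (array([0.43274972, 0.09783527, 0.10162408]), array([0.4071576 , 0.08479045, 0.07417301]), array([0.66124062, 0.29638852, 0.13168114]))) exp [0.42995147 0.09537492]
scanner [-109.87449372   71.16791887] [111.58914195 120.89190718] catch [[-117.36336375 -128.77365816]
 [ -98.43635278  -85.87116052]]
btn [0.51775737 0.31102259 0.13847516] [-43.78850551  99.20257928]
[ 0.4231 -0.3919] pca -121.85770082510025 mean -137.5 27
[ 0.4523 -0.2532] pca 15.225066121513871 mean 10.3 40
[ 0.5876 -0.2703] pca -33.89744243010945 mean -31.4 42
```

play_rows(commands=[[[0.035,0.049,0],[0,0,0]],[[0.07,0.098,0],[0,0,-0.05]],[[0.105,0.147,0],[0,0,-0.1]],[[0.14,0.196,0],[0,0,-0.15]],[[0.175,0.245,0],[0,0,-0.2]],[[0.21,0.294,0],[0,0,-0.25]],[[0.245,0.343,0],[0,0,-0.277]],[[0.277,0.385,0],[0,0,-0.277]],[[0.265,0.44,0],[0,0,-0.277]],[[0.253,0.495,0],[0,0,-0.277]]], gripper=0.087)

```text
time_s: 1.55
position: [0.476, -0.0871, 0.2475]
tcp_rot: [[0.088, 0.0, 0.996], [-0.996, 0.0, 0.088], [-0.0, -1.0, 0.0]]
force: [0.3, 0.4, 0.5]
opening: 1.0
```

play_rows(commands=[[[-0.012,0.06,0],[0,0,0]],[[-0.03,0.12,0],[0,0,0]],[[-0.046,0.178,0],[0,0,0]],[[-0.046,0.185,0],[0,0,0]],[[-0.046,0.185,-0.05],[0,0,0]],[[-0.046,0.185,-0.1],[0,0,0]],[[-0.046,0.185,-0.13],[0,0,0]],[[-0.046,0.185,-0.15],[0,0,0]],[[-0.046,0.185,-0.15],[0,0,0]]])

```text
time_s: 2.68
position: [0.43, 0.0952, 0.0963]
tcp_rot: [[0.087, -0.003, 0.996], [-0.996, -0.0, 0.087], [-0.0, -1.0, -0.003]]
force: [0.2, -0.2, 0.7]
opening: 0.999
```

play_rows(commands=[[[0,0,0],[0,0,0]],[[0,0,0],[0,0,0]],[[0,0,0],[0,0,0]],[[0,0,0],[0,0,0]],[[0,0,0],[0,0,0]],[[0,0,0],[0,0,0]]], gripper=0.0)

```text
time_s: 3.42
position: [0.43, 0.0962, 0.0976]
tcp_rot: [[0.088, 0.0, 0.996], [-0.996, -0.0, 0.088], [0.0, -1.0, 0.0]]
force: [0.2, -0.2, 0.0]
opening: 0.399
```

```bash
cat >> h.py <<'E'
def snap(name,fn,box=None,k=1):
    c=capture(name);f=c["frame"][:,:,::-1]
    if box:f=f[box[1]:box[3],box[0]:box[2]]
    cv2.imwrite("pics/"+fn,cv2.resize(f,None,fx=k,fy=k,interpolation=cv2.INTER_CUBIC))
E
python3 -c "
from h import *
snap('scene','grip.png',(220,180,440,400),3);s=read_state();print(s['position'],s['force'],s['opening']*87)"
```

```text
[0.43000688 0.09618124 0.09756496] [ 0.19778372  0.50075528 -0.02848544] 30.933136201478664
```

View pics/grip.png

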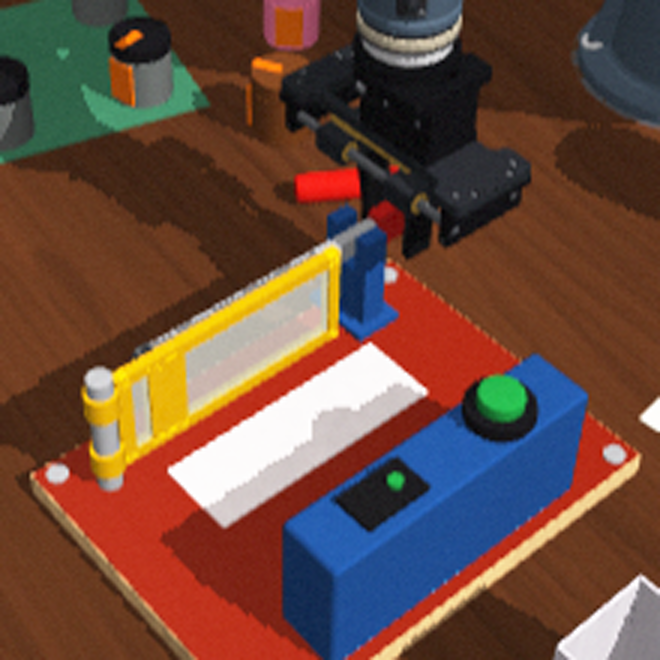

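The picture shows the fingers straddling the red grip at about (390,220) in the crop, still closing.

play_rows(commands=[[[0,0,0],[0,0,0]],[[0,0,0],[0,0,0]],[[0,0,0],[0,0,0]],[[0,0,0],[0,0,0]],[[0,0,0],[0,0,0]]])

```text
time_s: 4.1
position: [0.43, 0.0951, 0.0975]
tcp_rot: [[0.089, -0.0, 0.996], [-0.996, -0.002, 0.089], [0.002, -1.0, -0.0]]
force: [-0.7, -5.2, -0.1]
opening: 0.137
```

play_rows(commands=[[[0,0,0.01],[0,0,0]],[[0.001,0,0.02],[0,0,0]],[[0.002,0,0.03],[0,0,0]],[[0.0035,0,0.04],[0,0,0]],[[0.0055,0.0005,0.05],[0,0,0]],[[0.009,0.0008,0.063],[0,0,0]],[[0.009,0.0008,0.063],[0,0,0]]])

```text
time_s: 4.97
position: [0.4383, 0.0959, 0.1611]
tcp_rot: [[0.089, -0.001, 0.996], [-0.996, -0.002, 0.089], [0.002, -1.0, -0.002]]
force: [-1.1, -6.8, -2.2]
opening: 0.133
```

```bash
cat >> h.py <<'E'
def arc(t0,t1,n,L=.271,off=.018):
    H=s2w(130,-90)
    f=lambda t:H+L*np.array([-np.cos(t+SA),-np.sin(t+SA)])+off*np.array([np.sin(t+SA),-np.cos(t+SA)])
    ts=np.linspace(t0,t1,n+1)
    return [[round(float(v),4) for v in f(t)-f(t0)]+[round(float(t-t0),3)] for t in ts[1:]],f(t0),f(t1)
E
python3 -c "
from h import *
for a in arc(0,1.45,20)[0]:print(a)
print(arc(0,1.45,20)[1:])"
```

```text
[0.0037, -0.0193, 0.072]
[0.0088, -0.0383, 0.145]
[0.0153, -0.0569, 0.217]
[0.0231, -0.075, 0.29]
[0.0322, -0.0925, 0.362]
[0.0425, -0.1092, 0.435]
[0.054, -0.1252, 0.507]
[0.0666, -0.1403, 0.58]
[0.0803, -0.1545, 0.652]
[0.095, -0.1676, 0.725]
[0.1106, -0.1796, 0.797]
[0.127, -0.1904, 0.87]
[0.1442, -0.2001, 0.942]
[0.162, -0.2084, 1.015]
[0.1804, -0.2155, 1.087]
[0.1993, -0.2212, 1.16]
[0.2185, -0.2255, 1.232]
[0.2379, -0.2284, 1.305]
[0.2576, -0.2299, 1.377]
[0.2772, -0.23, 1.45]
(array([0.43891743, 0.09615694]), array([ 0.71616111, -0.13381734]))
```

play_rows(commands=[[[0.0037,-0.0193,0],[0,0,0.072]],[[0.0088,-0.0383,0],[0,0,0.145]],[[0.0153,-0.0569,0],[0,0,0.217]],[[0.0231,-0.075,0],[0,0,0.29]],[[0.0322,-0.0925,0],[0,0,0.362]],[[0.0425,-0.1092,0],[0,0,0.435]],[[0.054,-0.1252,0],[0,0,0.507]],[[0.0666,-0.1403,0],[0,0,0.58]],[[0.0803,-0.1545,0],[0,0,0.652]],[[0.095,-0.1676,0],[0,0,0.725]]])

```text
time_s: 6.22
position: [0.5332, -0.0712, 0.1604]
tcp_rot: [[0.728, -0.002, 0.686], [-0.686, 0.0, 0.728], [-0.002, -1.0, -0.002]]
force: [-1.8, -1.5, -0.9]
opening: 0.135
```

```bash
python3 -c "
from h import *
s=read_state();print(s['position'],s['force'],s['moment'],s['opening']*87)
for a in arc(.725,1.45,10)[0]:print(a)
c,w,hsv=cloud('scene');print(redgrip(w,hsv))
"
```

```text
[ 0.53321603 -0.07119554  0.16039966] [-1.79546635 -1.4541208  -0.89659047] [-0.37377632  0.15631511 -0.05178065] 11.705094359139125
[0.0156, -0.012, 0.073]
[0.032, -0.0229, 0.145]
[0.0492, -0.0325, 0.217]
[0.067, -0.0409, 0.29]
[0.0854, -0.0479, 0.362]
[0.1042, -0.0536, 0.435]
[0.1234, -0.0579, 0.507]
[0.1429, -0.0608, 0.58]
[0.1625, -0.0623, 0.652]
[0.1822, -0.0624, 0.725]
(138, (array([ 0.53860621, -0.05940064,  0.16211318]), array([ 0.47976001, -0.08810791,  0.1144988 ]), array([0.66068906, 0.29560651, 0.21593635])))
```

play_rows(commands=[[[0.0156,-0.012,0],[0,0,0.073]],[[0.032,-0.0229,0],[0,0,0.145]],[[0.0492,-0.0325,0],[0,0,0.217]],[[0.067,-0.0409,0],[0,0,0.29]],[[0.0854,-0.0479,0],[0,0,0.362]],[[0.1042,-0.0536,0],[0,0,0.435]],[[0.1234,-0.0579,0],[0,0,0.507]],[[0.1429,-0.0608,0],[0,0,0.58]],[[0.1625,-0.0623,0],[0,0,0.652]],[[0.1822,-0.0624,0],[0,0,0.725]]])

```text
time_s: 7.52
position: [0.7165, -0.1336, 0.1604]
tcp_rot: [[1.0, -0.0, 0.031], [-0.031, -0.001, 1.0], [-0.0, -1.0, -0.001]]
force: [-1.3, -2.5, -0.6]
opening: 0.132
```

play_rows(commands=[[[0,0,-0.015],[0,0,0]],[[0,-0.002,-0.03],[0,0,0]],[[0,-0.006,-0.045],[0,0,0]],[[0,-0.008,-0.06],[0,0,0]],[[0,-0.009,-0.062],[0,0,0]],[[0,-0.009,-0.062],[0,0,0]]])

```text
time_s: 8.28
position: [0.7158, -0.1402, 0.0981]
tcp_rot: [[0.999, -0.001, 0.033], [-0.033, 0.003, 0.999], [-0.001, -1.0, 0.003]]
force: [-0.6, 2.3, 1.0]
opening: 0.135
```

play_rows(commands=[[[0,0,0],[0,0,0]],[[0,0,0],[0,0,0]],[[0,0,0],[0,0,0]],[[0,0,0.03],[0,0,0]],[[0,0,0.08],[0,0,0]],[[0,0,0.14],[0,0,0]]], gripper=0.06)

```text
time_s: 9.02
position: [0.7154, -0.1421, 0.2384]
tcp_rot: [[0.999, -0.003, 0.033], [-0.033, 0.001, 0.999], [-0.003, -1.0, 0.001]]
force: [1.2, -0.4, -0.5]
opening: 0.668
```

```bash
cat >> h.py <<'E'
def gate(w,hsv):
    m=(hsv[...,0]>20)&(hsv[...,0]<33)&(hsv[...,1]>150)&(w[...,2]>.1)&(w[...,2]<.125)
    H=s2w(130,-90);d=np.hypot(w[...,0]-H[0],w[...,1]-H[1]);m&=(d<.215)&(d>.04)
    p=w[m][:,:2];v=np.median(p[:]/1,0)-H
    ang=np.arctan2(p[:,1]-H[1],p[:,0]-H[0])
    return len(p),np.median((ang-np.pi-SA+np.pi)%(2*np.pi)-np.pi) if len(p) else None
E
python3 - <<'E'
from h import *
print(read_state()['position'])
for n in("top","scene"):
    c,w,hsv=cloud(n);print(n,gate(w,hsv),redgrip(w,hsv))
    for j in jars(w,hsv):print(j)
snap('scene','s2.png')
E
```

```text
[ 0.71536778 -0.1421066   0.23841602]
top (213, np.float64(1.4444504428171223)) (75, (array([0.55955304, 0.28509794, 0.07329584]), array([ 0.46833469, -0.27015845,  0.06008473]), array([0.7247426 , 0.29663898, 0.10171308])))
(array([ 0.5862, -0.27  ]), 28.1, -32.8, 47, 0.0666)
(array([ 0.4513, -0.2535]), 28.5, 18.1, 44, 0.0672)
(array([ 0.4206, -0.3889]), 28.1, -130.8, 34, 0.0669)
scene (301, np.float64(1.473962492907777)) (162, (array([ 0.71941895, -0.13611694,  0.10470729]), array([ 0.35567017, -0.16623343,  0.0629754 ]), array([0.7604105 , 0.2944256 , 0.24947305])))
(array([ 0.4192, -0.3882]), 31.1, -116.5, 21, 0.065)
(array([ 0.4513, -0.255 ]), 30.4, 14.3, 35, 0.0655)
(array([ 0.5878, -0.2684]), 28.9, -37.4, 36, 0.0652)
```

View pics/s2.png

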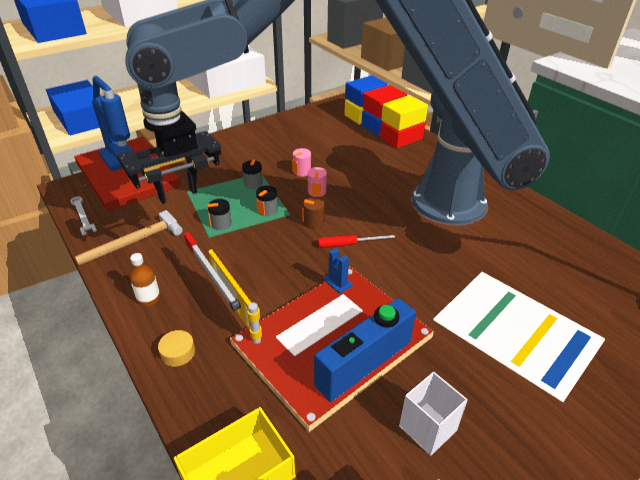

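The gate is wide open at about 1.45 rad and the bar is level. Next I fetch jar A at (0.586,-0.2695), mark about -30°, using jaw direction = mark direction.

play_rows(commands=[[[-0.035,-0.035,0],[0,0,-0.16]],[[-0.075,-0.075,0],[0,0,-0.33]],[[-0.115,-0.115,0],[0,0,-0.49]],[[-0.1294,-0.1274,0],[0,0,-0.49]],[[-0.1294,-0.1274,-0.04],[0,0,-0.49]],[[-0.1294,-0.1274,-0.09],[0,0,-0.49]],[[-0.1294,-0.1274,-0.14],[0,0,-0.49]],[[-0.1294,-0.1274,-0.175],[0,0,-0.49]],[[-0.1294,-0.1274,-0.19],[0,0,-0.49]],[[-0.1294,-0.1274,-0.19],[0,0,-0.49]]], gripper=0.087)

```text
time_s: 10.42
position: [0.5865, -0.2687, 0.0474]
tcp_rot: [[0.867, -0.002, 0.499], [-0.499, 0.001, 0.867], [-0.002, -1.0, 0.0]]
force: [0.4, -0.2, 0.7]
opening: 1.0
```

play_rows(commands=[[[0,0,0],[0,0,0]],[[0,0,0],[0,0,0]],[[0,0,0],[0,0,0]],[[0,0,0],[0,0,0]],[[0,0,0],[0,0,0]],[[0,0,0],[0,0,0]]], gripper=0.0)

```text
time_s: 11.18
position: [0.5869, -0.2696, 0.0493]
tcp_rot: [[0.866, 0.0, 0.499], [-0.499, -0.0, 0.866], [0.001, -1.0, -0.0]]
force: [-1.2, 0.1, 5.4]
opening: 0.639
```

play_rows(commands=[[[0,0,0.03],[0,0,0]],[[0,0,0.07],[0,0,0]],[[0,0,0.12],[0,0,0]],[[0,0.02,0.15],[0,0,0.15]],[[0,0.06,0.15],[0,0,0.33]],[[0,0.11,0.15],[0,0,0.51]],[[0,0.16,0.15],[0,0,0.69]],[[0.01,0.21,0.15],[0,0,0.87]],[[0.015,0.26,0.15],[0,0,1.05]],[[0.02,0.31,0.15],[0,0,1.23]]])

```text
time_s: 12.42
position: [0.6064, 0.0422, 0.1977]
tcp_rot: [[0.757, -0.001, -0.654], [0.654, 0.0, 0.757], [-0.001, -1.0, 0.001]]
force: [0.3, 0.4, -1.9]
opening: 0.634
```

play_rows(commands=[[[0.01,0.03,0],[0,0,0.18]],[[0.02,0.06,0],[0,0,0.36]],[[0.0313,0.09,0],[0,0,0.54]],[[0.0313,0.12,0],[0,0,0.72]],[[0.0313,0.141,0],[0,0,0.9]],[[0.0313,0.141,0],[0,0,0.952]],[[0.0313,0.141,0],[0,0,0.952]]])

```text
time_s: 13.3
position: [0.6375, 0.1819, 0.1975]
tcp_rot: [[-0.088, -0.002, -0.996], [0.996, -0.0, -0.088], [-0.0, -1.0, 0.002]]
force: [0.1, 0.3, -1.9]
opening: 0.635
```

Run:
```python
from h import *
s=read_state();R=s['tcp_rot'];print(s['position'],w2s(s['position']),np.degrees(np.arctan2(R[1,0],R[0,0])),s['opening']*87,s['force'])
snap('scene','s3.png',(220,120,460,300),3)
for n in("top","scene"):
    c,w,hsv=cloud(n)
    for j in jars(w,hsv):print(j)
```

```text
[0.63748879 0.18185875 0.19751746] [ 64.26700025 -39.87624133] 95.05331734999149 55.21463016698739 [ 0.05499451  0.31628866 -1.90131254]
(array([ 0.4516, -0.2527]), 27.9, 11.3, 47, 0.0667)
(array([ 0.42 , -0.389]), 27.7, -128.0, 36, 0.0667)
(array([ 0.4209, -0.3892]), 30.2, -123.6, 21, 0.0652)
```

View pics/s3.png

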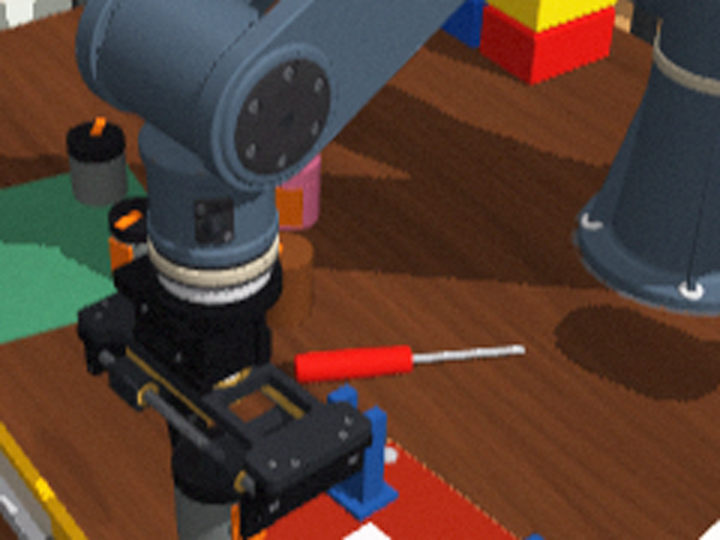

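The jar is held upright, its orange stripe towards the scanner side at about (238,515) in the crop. I lower it.

play_rows(commands=[[[0,0,-0.04],[0,0,0]],[[0,0,-0.08],[0,0,0]],[[0,0,-0.105],[0,0,0]],[[0,0,-0.12],[0,0,0]],[[0,0,-0.127],[0,0,0]],[[0,0,-0.13],[0,0,0]],[[0,0,-0.13],[0,0,0]]])

```text
time_s: 14.32
position: [0.6386, 0.1816, 0.0693]
tcp_rot: [[-0.088, 0.001, -0.996], [0.996, 0.0, -0.088], [0.0, -1.0, -0.001]]
force: [0.4, 0.3, -1.4]
opening: 0.636
```

play_rows(commands=[[[0,0,0],[0,0,0]],[[0,0,0],[0,0,0]],[[0,0,0],[0,0,0]],[[0,0,0],[0,0,0]],[[0,0,0.02],[0,0,0]],[[0,0,0.06],[0,0,0]],[[0,0,0.11],[0,0,0]],[[0,0,0.14],[0,0,0]],[[0,-0.04,0.14],[0,0,0]],[[-0.02,-0.09,0.14],[0,0,0]]], gripper=0.087)

```text
time_s: 15.58
position: [0.6198, 0.0913, 0.2111]
tcp_rot: [[-0.09, 0.006, -0.996], [0.996, -0.0, -0.09], [-0.001, -1.0, -0.006]]
force: [-0.1, -0.2, 0.1]
opening: 1.003
```

```bash
cat >> h.py <<'E'
def rep():
    s=read_state();R=s['tcp_rot'];print(s['time_s'],s['position'].round(4),w2s(s['position']).round(1),'ang',np.degrees(np.arctan2(R[1,0],R[0,0])).round(1),s['opening']*87,s['force'].round(1))
    for n in("top","scene"):
        c,w,hsv=cloud(n)
        for j in jars(w,hsv)+jarsS(w,hsv):print(n,j,w2s(j[0]).round(0))
def jarsS(w,hsv):
    w=w.copy();w[...,2]-=.018;w[(w2s(w)[...,1]<-80)|(w2s(w)[...,1]>20)]=np.nan
    return jars(w,hsv)
E
python3 -c "
from h import *
rep()"
```

```text
15.575 [0.6198 0.0913 0.2111] [  38.8 -128.6] ang 95.2 87.25149194613172 [-0.1 -0.2  0.1]
top (array([ 0.4514, -0.2523]), 27.7, 10.2, 45, 0.067) [-159. -456.]
top (array([ 0.4211, -0.3889]), 27.8, -131.8, 33, 0.0665) [-201. -590.]
scene (array([0.6451, 0.1837]), 27.7, 104.9, 70, 0.0657) [ 72. -39.]
```

play_rows(commands=[[[-0.02,-0.04,0],[0,0,-0.18]],[[-0.04,-0.085,0],[0,0,-0.36]],[[-0.063,-0.13,0],[0,0,-0.54]],[[-0.085,-0.176,0],[0,0,-0.72]],[[-0.107,-0.222,0],[0,0,-0.9]],[[-0.13,-0.268,0],[0,0,-1.08]],[[-0.15,-0.31,0],[0,0,-1.26]],[[-0.1665,-0.344,0],[0,0,-1.396]],[[-0.1665,-0.344,-0.03],[0,0,-1.396]],[[-0.1665,-0.344,-0.06],[0,0,-1.396]]])

```text
time_s: 16.92
position: [0.4525, -0.2536, 0.1494]
tcp_rot: [[0.966, 0.003, -0.258], [0.258, -0.002, 0.966], [0.002, -1.0, -0.003]]
force: [0.1, -0.9, 0.4]
opening: 0.998
```

```bash
python3 -c "
from h import *
rep();snap('scene','s4.png',(180,140,440,360),3)"
```

```text
16.925 [ 0.4525 -0.2536  0.1494] [-157.9 -457.6] ang 15.0 86.85275182520617 [ 0.1 -0.9  0.4]
top (array([0.6422, 0.1837]), 27.0, 99.1, 46, 0.067) [ 69. -38.]
scene (array([ 0.4493, -0.2545]), 30.8, 12.8, 35, 0.0655) [-161. -458.]
scene (array([0.6451, 0.1827]), 27.9, 103.5, 71, 0.0657) [ 72. -40.]
```

View pics/s4.png

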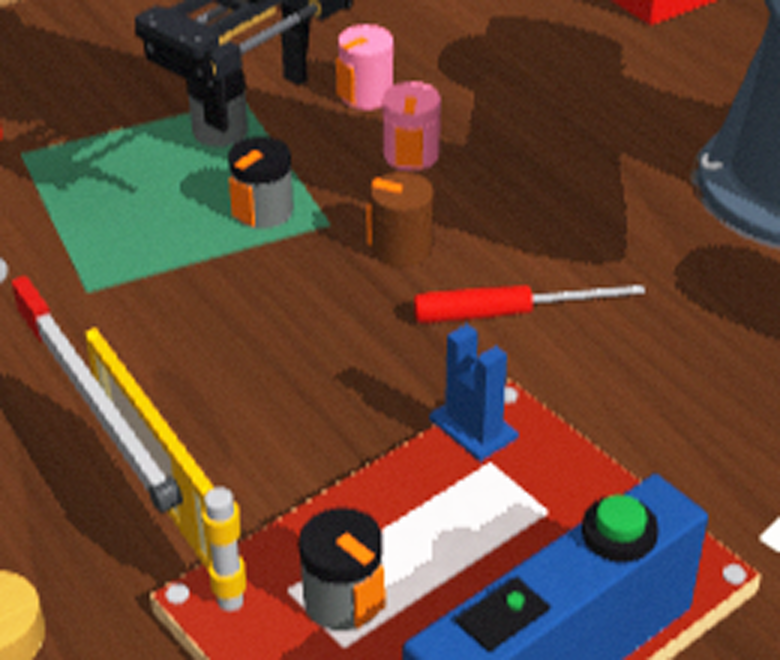

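The first jar stands on the strip with its mark towards the scanner (crop (355,545)). The gripper is centred over jar B (crop (260,165)), so I descend.

play_rows(commands=[[[-0.0005,0.0005,-0.04],[0,0,0]],[[-0.0005,0.0005,-0.075],[0,0,0]],[[-0.0005,0.0005,-0.1],[0,0,0]],[[-0.0005,0.0005,-0.1],[0,0,0]]])

```text
time_s: 17.58
position: [0.4515, -0.2518, 0.0486]
tcp_rot: [[0.965, -0.001, -0.261], [0.261, 0.001, 0.965], [-0.0, -1.0, 0.001]]
force: [-1.0, 0.2, 0.1]
opening: 1.002
```

play_rows(commands=[[[0,0,0],[0,0,0]],[[0,0,0],[0,0,0]],[[0,0,0],[0,0,0]],[[0,0,0],[0,0,0]],[[0,0,0],[0,0,0]],[[0,0,0],[0,0,0]]], gripper=0.0)

```text
time_s: 18.32
position: [0.451, -0.2521, 0.0491]
tcp_rot: [[0.966, -0.0, -0.26], [0.26, -0.0, 0.966], [-0.0, -1.0, -0.0]]
force: [-1.5, 0.1, 6.9]
opening: 0.637
```

play_rows(commands=[[[0,0,0.03],[0,0,0]],[[0,0,0.07],[0,0,0]],[[0,0,0.12],[0,0,0]],[[0.005,0.02,0.15],[0,0,0.15]],[[0.02,0.06,0.15],[0,0,0.33]],[[0.035,0.11,0.15],[0,0,0.51]],[[0.05,0.16,0.15],[0,0,0.69]],[[0.065,0.21,0.15],[0,0,0.87]],[[0.08,0.26,0.15],[0,0,1.05]],[[0.09,0.31,0.15],[0,0,1.23]]])

```text
time_s: 19.58
position: [0.5412, 0.0598, 0.1979]
tcp_rot: [[0.072, -0.001, -0.997], [0.997, 0.0, 0.072], [0.0, -1.0, 0.001]]
force: [1.5, -0.0, -2.1]
opening: 0.637
```

play_rows(commands=[[[0.01,0.04,0],[0,0,0.1]],[[0.02,0.08,0],[0,0,0.166]],[[0.03,0.11,0],[0,0,0.166]],[[0.032,0.118,0],[0,0,0.166]],[[0.032,0.118,0],[0,0,0.166]],[[0.032,0.118,0],[0,0,0.166]]])

```text
time_s: 20.32
position: [0.5725, 0.175, 0.1981]
tcp_rot: [[-0.087, -0.002, -0.996], [0.996, -0.001, -0.087], [-0.0, -1.0, 0.002]]
force: [0.2, 0.5, -2.3]
opening: 0.638
```

```bash
python3 -c "
from h import *
rep();snap('scene','s5.png',(220,120,460,340),3)"
```

```text
20.325 [0.5725 0.175  0.1981] [ -1.1 -41.1] ang 95.0 55.52235036781535 [ 0.2  0.5 -2.3]
top (array([ 0.4212, -0.3884]), 27.8, -130.1, 33, 0.0665) [-201. -589.]
scene (array([ 0.4204, -0.3926]), 30.3, -131.5, 21, 0.0653) [-202. -593.]
scene (array([0.6456, 0.183 ]), 28.0, 106.6, 71, 0.0657) [ 72. -39.]
```

View pics/s5.png

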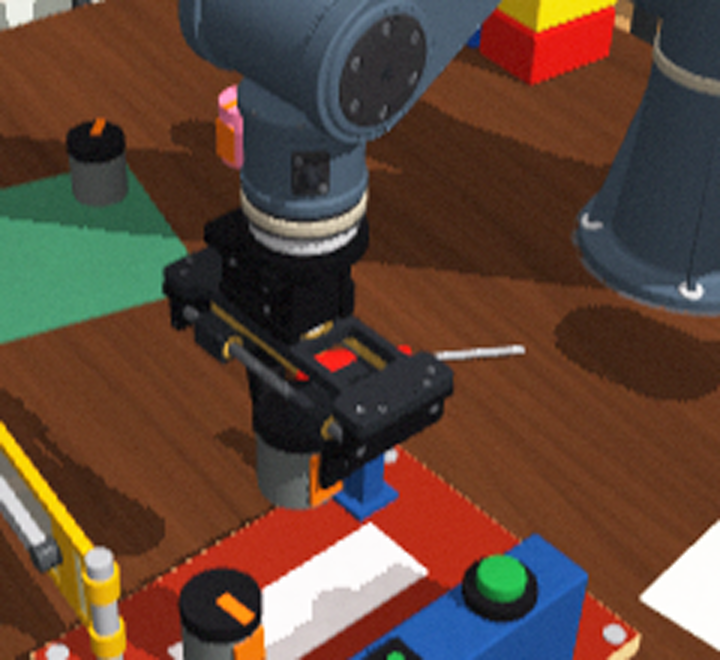

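Jar B is held upright with its mark towards the scanner at about (322,480). I lower it.

play_rows(commands=[[[0,0,-0.04],[0,0,0]],[[0,0,-0.08],[0,0,0]],[[0,0,-0.105],[0,0,0]],[[0,0,-0.12],[0,0,0]],[[0,0,-0.127],[0,0,0]],[[0,0,-0.13],[0,0,0]],[[0,0,-0.13],[0,0,0]]])

```text
time_s: 21.35
position: [0.5736, 0.1761, 0.0692]
tcp_rot: [[-0.088, 0.001, -0.996], [0.996, 0.0, -0.088], [0.0, -1.0, -0.001]]
force: [-0.3, 0.0, -2.8]
opening: 0.639
```

play_rows(commands=[[[0,0,0],[0,0,0]],[[0,0,0],[0,0,0]],[[0,0,0],[0,0,0]],[[0,0,0],[0,0,0]],[[0,0,0.02],[0,0,0]],[[0,0,0.06],[0,0,0]],[[0,0,0.11],[0,0,0]],[[0,0,0.14],[0,0,0]],[[0,-0.04,0.14],[0,0,0]],[[-0.01,-0.09,0.14],[0,0,0]]], gripper=0.087)

```text
time_s: 22.6
position: [0.5639, 0.0858, 0.2095]
tcp_rot: [[-0.091, 0.003, -0.996], [0.996, -0.0, -0.091], [-0.001, -1.0, -0.003]]
force: [0.5, -1.2, 0.5]
opening: 1.003
```

```bash
python3 -c "
from h import *
rep()"
```

```text
22.6 [0.5639 0.0858 0.2095] [ -17.3 -129.2] ang 95.2 87.21907613276784 [ 0.5 -1.2  0.5]
top (array([ 0.4207, -0.3892]), 28.1, -131.9, 34, 0.0667) [-201. -590.]
scene (array([ 0.4228, -0.3898]), 29.9, -129.8, 21, 0.0653) [-199. -591.]
scene (array([0.5794, 0.1781]), 28.3, 103.3, 65, 0.0655) [  6. -39.]
scene (array([0.6448, 0.183 ]), 28.5, 102.6, 71, 0.0657) [ 72. -39.]
```

play_rows(commands=[[[-0.015,-0.05,0],[0,0,-0.1]],[[-0.03,-0.105,0],[0,0,-0.2]],[[-0.048,-0.16,0],[0,0,-0.3]],[[-0.065,-0.215,0],[0,0,-0.4]],[[-0.08,-0.27,0],[0,0,-0.5]],[[-0.097,-0.325,0],[0,0,-0.6]],[[-0.115,-0.38,0],[0,0,-0.7]],[[-0.13,-0.43,0],[0,0,-0.794]],[[-0.1428,-0.475,0],[0,0,-0.794]],[[-0.1428,-0.475,-0.05],[0,0,-0.794]]])

```text
time_s: 23.95
position: [0.4224, -0.3959, 0.1616]
tcp_rot: [[0.652, 0.008, -0.758], [0.758, -0.012, 0.652], [-0.004, -1.0, -0.014]]
force: [0.5, -0.4, -0.4]
opening: 1.0
```

play_rows(commands=[[[0,0,0],[0,0,0]],[[0,0,0],[0,0,0]]])

```text
time_s: 24.2
position: [0.4209, -0.3885, 0.1592]
tcp_rot: [[0.648, 0.0, -0.762], [0.762, -0.0, 0.648], [0.0, -1.0, -0.0]]
force: [0.7, -0.5, -0.3]
opening: 0.998
```

```bash
python3 -c "
from h import *
rep()"
```

```text
24.2 [ 0.4209 -0.3885  0.1592] [-201.  -589.2] ang 49.6 86.8351787289765 [ 0.7 -0.5 -0.3]
top (array([0.642 , 0.1841]), 27.4, 97.9, 45, 0.0674) [ 69. -38.]
top (array([0.576 , 0.1786]), 27.3, 93.5, 51, 0.0672) [  3. -38.]
scene (array([ 0.4219, -0.3916]), 30.7, -131.7, 21, 0.0651) [-200. -592.]
scene (array([0.579, 0.177]), 28.2, 99.6, 63, 0.0655) [  6. -40.]
scene (array([0.6451, 0.1827]), 28.6, 103.3, 71, 0.0658) [ 72. -40.]
```

play_rows(commands=[[[0,0,-0.04],[0,0,0]],[[0,0,-0.08],[0,0,0]],[[0,0,-0.1],[0,0,0]],[[0,0,-0.11],[0,0,0]],[[0,0,-0.11],[0,0,0]]])

```text
time_s: 24.92
position: [0.4209, -0.3891, 0.0492]
tcp_rot: [[0.648, 0.001, -0.762], [0.762, -0.001, 0.648], [-0.0, -1.0, -0.001]]
force: [0.6, 0.1, -0.4]
opening: 0.996
```

play_rows(commands=[[[0,0,0],[0,0,0]],[[0,0,0],[0,0,0]],[[0,0,0],[0,0,0]],[[0,0,0],[0,0,0]],[[0,0,0],[0,0,0]],[[0,0,0],[0,0,0]]], gripper=0.0)

```text
time_s: 25.68
position: [0.4203, -0.3896, 0.0491]
tcp_rot: [[0.648, 0.0, -0.761], [0.761, -0.001, 0.648], [-0.001, -1.0, -0.001]]
force: [-1.9, -0.9, 5.7]
opening: 0.636
```

play_rows(commands=[[[0,0,0.03],[0,0,0]],[[0,0,0.07],[0,0,0]],[[0,0,0.12],[0,0,-0.1]],[[0.01,0.02,0.15],[0,0,-0.28]],[[0.02,0.06,0.15],[0,0,-0.46]],[[0.03,0.11,0.15],[0,0,-0.64]],[[0.04,0.16,0.15],[0,0,-0.82]],[[0.05,0.21,0.15],[0,0,-1.0]],[[0.06,0.26,0.15],[0,0,-1.18]],[[0.07,0.31,0.15],[0,0,-1.36]]])

```text
time_s: 26.92
position: [0.4892, -0.0785, 0.1976]
tcp_rot: [[0.88, -0.002, 0.474], [-0.474, 0.002, 0.88], [-0.003, -1.0, 0.001]]
force: [0.1, -0.2, -2.7]
opening: 0.637
```

play_rows(commands=[[[0.01,0.04,0],[0,0,-0.18]],[[0.019,0.08,0],[0,0,-0.36]],[[0.019,0.13,0],[0,0,-0.54]],[[0.019,0.18,0],[0,0,-0.72]],[[0.019,0.22,0],[0,0,-0.9]],[[0.019,0.245,0],[0,0,-0.987]],[[0.019,0.2496,0],[0,0,-0.987]],[[0.019,0.2496,0],[0,0,-0.987]]])

```text
time_s: 27.92
position: [0.5083, 0.1686, 0.1979]
tcp_rot: [[0.097, -0.002, 0.995], [-0.995, -0.0, 0.097], [0.0, -1.0, -0.002]]
force: [0.1, -0.4, -3.1]
opening: 0.637
```

```bash
python3 -c "
from h import *
rep();snap('scene','s6.png',(220,120,460,340),3)"
```

```text
27.925 [0.5083 0.1686 0.1979] [-65.6 -41.9] ang -84.4 55.453841894262005 [ 0.1 -0.4 -3.1]
top (array([0.6419, 0.1837]), 27.1, 99.6, 50, 0.0671) [ 69. -38.]
scene (array([0.5786, 0.1775]), 27.8, 98.6, 63, 0.0657) [  5. -39.]
scene (array([0.6444, 0.1826]), 28.6, 101.4, 70, 0.0657) [ 71. -40.]
```

View pics/s6.png

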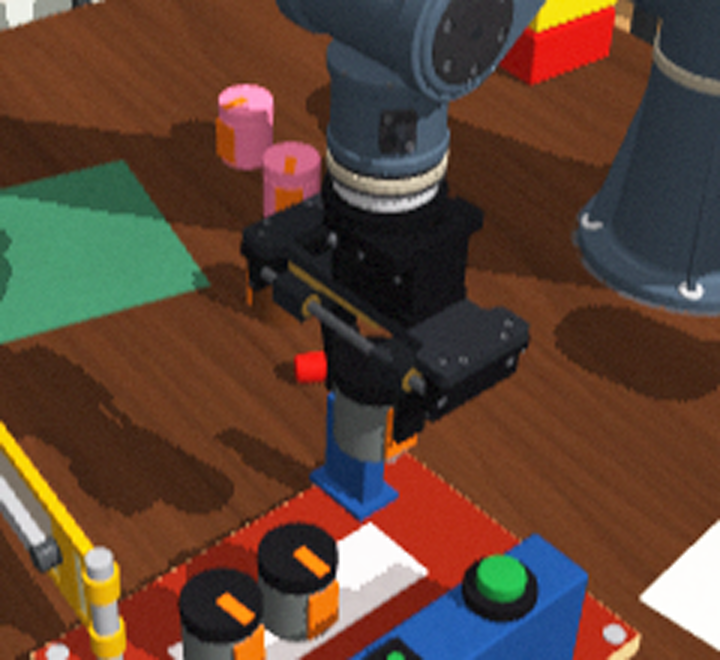

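Both placed jars face the scanner (crop (235,608) and (312,562)). Jar C is held with its mark on the scanner side at (400,440). I lower it.

play_rows(commands=[[[0,0,-0.04],[0,0,0]],[[0,0,-0.08],[0,0,0]],[[0,0,-0.105],[0,0,0]],[[0,0,-0.12],[0,0,0]],[[0,0,-0.127],[0,0,0]],[[0,0,-0.13],[0,0,0]],[[0,0,-0.13],[0,0,0]]])

```text
time_s: 28.95
position: [0.5095, 0.1687, 0.0692]
tcp_rot: [[0.096, 0.001, 0.995], [-0.995, 0.0, 0.096], [-0.0, -1.0, 0.001]]
force: [-0.8, -0.8, -2.9]
opening: 0.639
```

play_rows(commands=[[[0,0,0],[0,0,0]],[[0,0,0],[0,0,0]],[[0,0,0],[0,0,0]],[[0,0,0],[0,0,0]],[[0,0,0.02],[0,0,0]],[[0,0,0.06],[0,0,0]],[[0,0,0.11],[0,0,0]],[[0,0,0.14],[0,0,0]],[[0,-0.05,0.14],[0,0,0]],[[0,-0.1,0.14],[0,0,0.15]]], gripper=0.087)

```text
time_s: 30.2
position: [0.5092, 0.0681, 0.2094]
tcp_rot: [[0.25, 0.002, 0.968], [-0.968, -0.0, 0.25], [0.001, -1.0, 0.002]]
force: [0.9, 0.0, 0.0]
opening: 1.003
```

play_rows(commands=[[[0.03,-0.05,0],[0,0,0.18]],[[0.06,-0.1,0],[0,0,0.36]],[[0.09,-0.15,0],[0,0,0.54]],[[0.12,-0.19,0],[0,0,0.72]],[[0.15,-0.21,0],[0,0,0.9]],[[0.18,-0.21,0],[0,0,1.08]],[[0.2,-0.21,0],[0,0,1.26]],[[0.2,-0.21,0],[0,0,1.3]]])

```text
time_s: 31.2
position: [0.7102, -0.1414, 0.2078]
tcp_rot: [[1.0, 0.0, 0.022], [-0.022, 0.0, 1.0], [0.0, -1.0, 0.0]]
force: [-0.4, -0.6, -1.2]
opening: 1.002
```

```bash
python3 -c "
from h import *
rep()
H=s2w(130,-90)
for t in (1.44,1.45,1.46):print(t,arc(t,t,1,L=.28)[1])
for n in('top','scene'):
    c,w,hsv=cloud(n);print(gate(w,hsv),redgrip(w,hsv))
snap('top','t7.png',(200,140,520,340),2.4)"
```

```text
31.2 [ 0.7102 -0.1414  0.2078] [ 108.6 -368.2] ang -1.3 87.15117066067354 [-0.4 -0.6 -1.2]
top (array([0.6422, 0.1837]), 27.0, 97.6, 37, 0.0675) [ 69. -38.]
top (array([0.5785, 0.1805]), 26.8, 108.1, 51, 0.0677) [  5. -36.]
scene (array([0.5113, 0.1686]), 28.4, 96.1, 60, 0.0655) [-63. -42.]
scene (array([0.5789, 0.1772]), 28.8, 98.6, 63, 0.0656) [  5. -39.]
scene (array([0.6449, 0.183 ]), 28.0, 102.4, 69, 0.0658) [ 72. -39.]
1.44 [ 0.71305214 -0.14288346]
1.45 [ 0.715857  -0.1428122]
1.46 [ 0.71866101 -0.14271289]
(215, np.float64(1.4423084671136728)) (95, (array([0.58680795, 0.28220708, 0.07604769]), array([0.47209817, 0.09998377, 0.06104641]), array([0.72547992, 0.29826474, 0.09178173])))
(301, np.float64(1.4743898907398902)) (204, (array([ 0.71568355, -0.12652883,  0.10284792]), array([ 0.47656837, -0.16825541,  0.06541334]), array([0.72509392, 0.29530984, 0.13292669])))
```

View pics/t7.png

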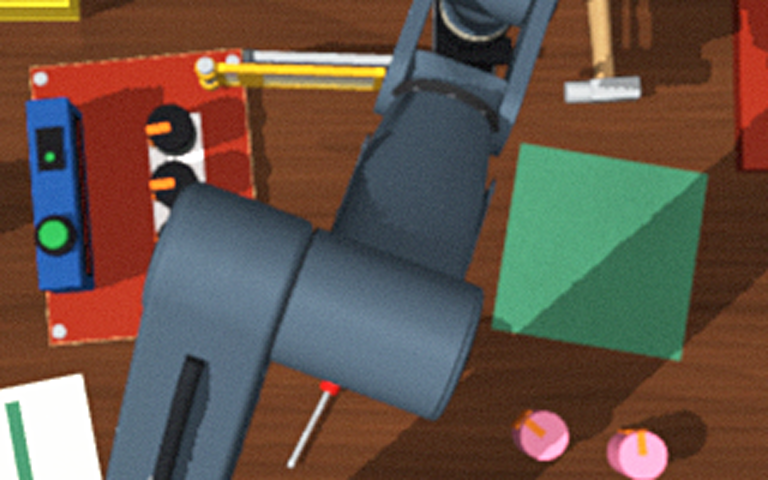

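All three jars are on the strip with marks facing the scanner (crop marks (158,128) and (162,184); the third reads 96° from the scene camera against a target of 95°). Next I take the bar grip again and close the gate.

play_rows(commands=[[[0.0055,-0.001,0],[0,0,-0.01]],[[0.0055,-0.001,-0.03],[0,0,-0.01]],[[0.0055,-0.001,-0.03],[0,0,-0.01]],[[0.0055,-0.001,-0.03],[0,0,-0.01]]])

```text
time_s: 31.95
position: [0.7149, -0.1425, 0.1791]
tcp_rot: [[0.999, 0.001, 0.035], [-0.035, -0.0, 0.999], [0.001, -1.0, -0.0]]
force: [0.2, 0.4, 0.3]
opening: 0.997
```

play_rows(commands=[[[0.0005,0,-0.03],[0,0,0]],[[0.0005,0,-0.06],[0,0,0]],[[0.0005,0,-0.081],[0,0,0]],[[0.0005,0,-0.081],[0,0,0]],[[0.0005,0,-0.081],[0,0,0]]])

```text
time_s: 32.58
position: [0.7161, -0.1427, 0.0989]
tcp_rot: [[0.999, 0.002, 0.035], [-0.035, -0.001, 0.999], [0.002, -1.0, -0.001]]
force: [0.6, -0.0, 0.3]
opening: 0.998
```

play_rows(commands=[[[0,0,0],[0,0,0]],[[0,0,0],[0,0,0]],[[0,0,0],[0,0,0]],[[0,0,0],[0,0,0]],[[0,0,0],[0,0,0]],[[0,0,0],[0,0,0]],[[0,0,0],[0,0,0]],[[0,0,0],[0,0,0]],[[0,0,0],[0,0,0]],[[0,0,0],[0,0,0]]], gripper=0.0)

```text
time_s: 33.83
position: [0.715, -0.1423, 0.0975]
tcp_rot: [[0.999, 0.0, 0.035], [-0.035, -0.0, 0.999], [0.0, -1.0, -0.0]]
force: [-0.7, 0.5, 0.8]
opening: 0.13
```

play_rows(commands=[[[0,0,0.01],[0,0,0]],[[0,0.001,0.02],[0,0,0]],[[0,0.002,0.03],[0,0,0]],[[0,0.0035,0.04],[0,0,0]],[[0,0.0055,0.05],[0,0,0]],[[0,0.009,0.063],[0,0,0]],[[0,0.009,0.063],[0,0,0]]])

```text
time_s: 34.7
position: [0.7158, -0.1333, 0.1625]
tcp_rot: [[0.999, 0.003, 0.034], [-0.034, -0.001, 0.999], [0.003, -1.0, -0.001]]
force: [1.7, -2.6, -0.6]
opening: 0.137
```

```bash
python3 -c "
from h import *
for n in('scene',):
    c,w,hsv=cloud(n);print(gate(w,hsv),redgrip(w,hsv))
s=read_state();print(s['position'],s['force'])
r,a,b=arc(1.45,0,20);print(a,b)
for i in r[:10]:print(i)
print()
for i in arc(.725,0,10)[0]:print(i)
"
```

```text
(294, np.float64(1.472420841825027)) (198, (array([ 0.71327939, -0.11293224,  0.15994106]), array([ 0.35328983, -0.17558557,  0.06040349]), array([0.81087499, 0.29335048, 0.24987496])))
[ 0.71559993 -0.13353219  0.16178397] [ 0.11335406 -2.61995166  0.42521746]
[ 0.71616111 -0.13381734] [0.43891743 0.09615694]
[-0.0197, 0.0001, -0.073]
[-0.0393, 0.0016, -0.145]
[-0.0588, 0.0045, -0.218]
[-0.078, 0.0088, -0.29]
[-0.0968, 0.0145, -0.363]
[-0.1152, 0.0216, -0.435]
[-0.133, 0.0299, -0.507]
[-0.1502, 0.0396, -0.58]
[-0.1666, 0.0504, -0.652]
[-0.1822, 0.0624, -0.725]

[-0.0147, 0.0131, -0.073]
[-0.0284, 0.0272, -0.145]
[-0.041, 0.0423, -0.217]
[-0.0525, 0.0583, -0.29]
[-0.0629, 0.0751, -0.362]
[-0.0719, 0.0925, -0.435]
[-0.0797, 0.1106, -0.507]
[-0.0862, 0.1292, -0.58]
[-0.0913, 0.1482, -0.652]
[-0.095, 0.1676, -0.725]
```

play_rows(commands=[[[-0.0197,0.0001,0],[0,0,-0.073]],[[-0.0393,0.0016,0],[0,0,-0.145]],[[-0.0588,0.0045,0],[0,0,-0.218]],[[-0.078,0.0088,0],[0,0,-0.29]],[[-0.0968,0.0145,0],[0,0,-0.363]],[[-0.1152,0.0216,0],[0,0,-0.435]],[[-0.133,0.0299,0],[0,0,-0.507]],[[-0.1502,0.0396,0],[0,0,-0.58]],[[-0.1666,0.0504,0],[0,0,-0.652]],[[-0.1822,0.0624,0],[0,0,-0.725]]])

```text
time_s: 36.0
position: [0.5322, -0.0707, 0.1608]
tcp_rot: [[0.723, 0.0, 0.691], [-0.691, 0.0, 0.723], [-0.0, -1.0, 0.0]]
force: [-0.3, -1.6, -0.1]
opening: 0.134
```

```bash
python3 -c "
from h import *
c,w,hsv=cloud('scene');print(gate(w,hsv),redgrip(w,hsv)); rep()"
```

```text
(299, np.float64(0.716048589177289)) (184, (array([ 0.54380694, -0.05387849,  0.15629286]), array([ 0.44664429, -0.0856078 ,  0.0679214 ]), array([0.66183428, 0.29526768, 0.24531338])))
36.05 [ 0.5294 -0.0685  0.1604] [ -65.2 -279.9] ang -43.8 11.767395014156065 [-2.9 -0.6  0.7]
top (array([0.6421, 0.1834]), 26.7, 98.2, 46, 0.0675) [ 69. -39.]
top (array([0.576 , 0.1784]), 27.4, 94.3, 50, 0.0671) [  3. -38.]
top (array([0.5086, 0.1702]), 27.0, 92.1, 49, 0.0671) [-65. -40.]
scene (array([0.5117, 0.1687]), 29.3, 97.7, 60, 0.0655) [-62. -42.]
scene (array([0.5786, 0.1765]), 29.0, 96.6, 63, 0.0656) [  5. -40.]
scene (array([0.6441, 0.183 ]), 28.3, 100.5, 71, 0.0657) [ 71. -39.]
```

play_rows(commands=[[[-0.0147,0.0131,0],[0,0,-0.073]],[[-0.0284,0.0272,0],[0,0,-0.145]],[[-0.041,0.0423,0],[0,0,-0.217]],[[-0.0525,0.0583,0],[0,0,-0.29]],[[-0.0629,0.0751,0],[0,0,-0.362]],[[-0.0719,0.0925,0],[0,0,-0.435]],[[-0.0797,0.1106,0],[0,0,-0.507]],[[-0.0862,0.1292,0],[0,0,-0.58]],[[-0.0913,0.1482,0],[0,0,-0.652]],[[-0.095,0.1676,0],[0,0,-0.725]]])

```text
time_s: 37.4
position: [0.4377, 0.0968, 0.1605]
tcp_rot: [[0.086, -0.001, 0.996], [-0.996, -0.001, 0.086], [0.001, -1.0, -0.001]]
force: [1.5, -32.2, -0.5]
opening: 0.134
```

play_rows(commands=[[[0,0.001,0],[0,0,0]],[[0,0.001,0],[0,0,0]]])

```text
time_s: 37.65
position: [0.4378, 0.096, 0.1605]
tcp_rot: [[0.09, -0.002, 0.996], [-0.996, -0.004, 0.09], [0.003, -1.0, -0.002]]
force: [-2.7, -10.0, 1.9]
opening: 0.137
```

```bash
python3 -c "
from h import *
for n in('top','scene'):
    c,w,hsv=cloud(n);print(gate(w,hsv),redgrip(w,hsv))
s=read_state();print(s['position'],s['force'],s['opening']*87,s2w(-141,-108))
snap('scene','s8.png',(240,200,460,380),3.5)"
```

```text
(186, np.float64(-0.011316136285871359)) (110, (array([0.58289761, 0.28131009, 0.07668759]), array([0.42620084, 0.12342705, 0.0611937 ]), array([0.6702726 , 0.29811796, 0.2497574 ])))
(465, np.float64(-0.018992200444914786)) (155, (array([0.45752989, 0.10161376, 0.15071229]), array([0.41623908, 0.0830221 , 0.06083826]), array([0.6611077 , 0.29620006, 0.21145116])))
[0.43785189 0.09596671 0.16044725] [-2.94237882 -9.56794308  1.14863413] 11.797223082645353 [0.43891743 0.09615694]
```

View pics/s8.png

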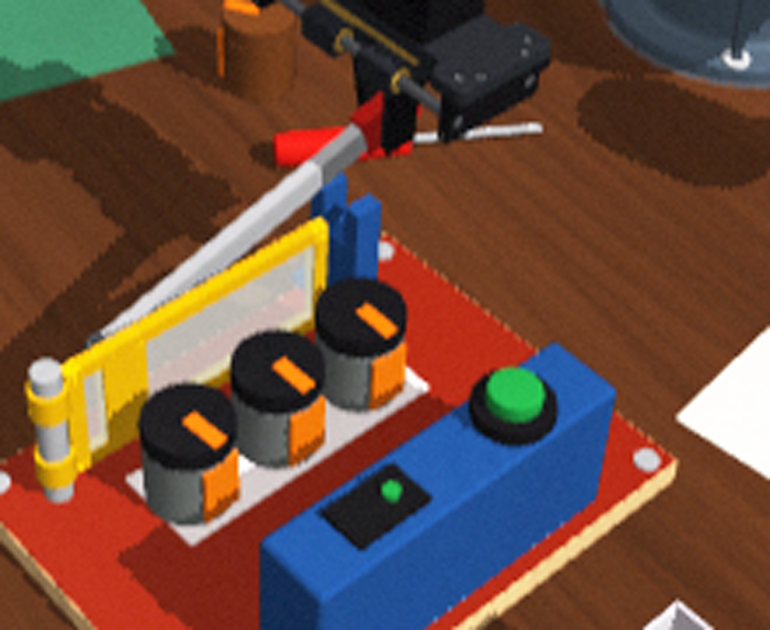

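The gate is shut, the bar is lifted above the catch (crop (340,195)), and three jars are in a row facing the scanner. I lower the bar.

play_rows(commands=[[[-0.003,0,-0.015],[0,0,0]],[[-0.0055,-0.0005,-0.03],[0,0,0]],[[-0.008,-0.0008,-0.045],[0,0,0]],[[-0.009,-0.0008,-0.058],[0,0,0]],[[-0.009,-0.0008,-0.062],[0,0,0]],[[-0.009,-0.0008,-0.062],[0,0,0]]])

```text
time_s: 38.55
position: [0.4307, 0.0953, 0.0983]
tcp_rot: [[0.088, 0.002, 0.996], [-0.996, -0.002, 0.088], [0.002, -1.0, 0.001]]
force: [-0.8, -10.2, 0.3]
opening: 0.137
```

play_rows(commands=[[[0,0,0],[0,0,0]],[[0,0,0],[0,0,0]],[[0,0,0],[0,0,0]],[[0,0,0],[0,0,0]],[[0,0,0],[0,0,0]],[[0,0,0.04],[0,0,0]],[[0,0,0.09],[0,0,0]],[[0,0,0.13],[0,0,0]],[[0,0,0.13],[0,0,0]]], gripper=0.06)

```text
time_s: 39.67
position: [0.4307, 0.097, 0.2313]
tcp_rot: [[0.086, 0.008, 0.996], [-0.996, -0.0, 0.086], [0.001, -1.0, 0.008]]
force: [0.2, -0.8, -0.7]
opening: 0.691
```

```bash
python3 -c "
from h import *
for n in('top','scene'):
    c,w,hsv=cloud(n);print(gate(w,hsv),redgrip(w,hsv))
rep();print(s2w(-47,97))
snap('scene','s9.png',(240,200,460,380),3.5)"
```

```text
(191, np.float64(-0.009312161661602758)) (95, (array([0.59040981, 0.28196939, 0.07651723]), array([0.47499729, 0.1669247 , 0.06080778]), array([0.66936598, 0.29680186, 0.09101858])))
(458, np.float64(-0.020170185662472306)) (245, (array([0.43455855, 0.09933515, 0.10111785]), array([0.40702626, 0.0865221 , 0.06362469]), array([0.66063212, 0.29552579, 0.13150783])))
39.775 [0.4284 0.097  0.2285] [-151.4 -106.3] ang -85.1 60.240749765105974 [0.5 0.  0.1]
top (array([0.6417, 0.183 ]), 26.7, 96.9, 47, 0.0673) [ 69. -39.]
top (array([0.5747, 0.1789]), 27.5, 87.3, 49, 0.0675) [  1. -37.]
top (array([0.5113, 0.1687]), 25.7, 94.1, 25, 0.067) [-63. -42.]
scene (array([0.5118, 0.169 ]), 28.8, 98.3, 60, 0.0655) [-62. -42.]
scene (array([0.5787, 0.1787]), 28.0, 100.0, 63, 0.0656) [  5. -38.]
scene (array([0.6447, 0.1839]), 28.0, 102.9, 71, 0.0656) [ 72. -38.]
[0.5147494  0.30854929]
```

View pics/s9.png

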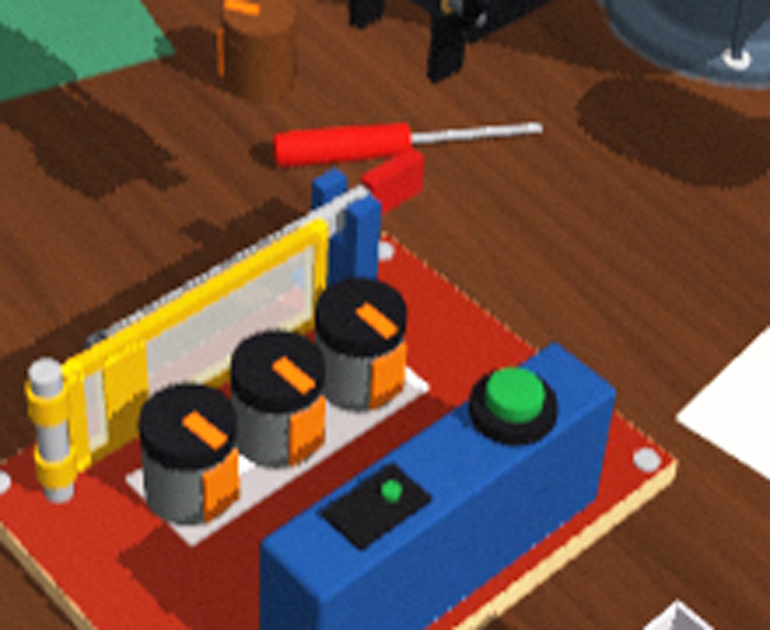

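The bar is level in the catch (crop (350,195)), the gate is shut, and the jars are in order. Next is the button.

play_rows(commands=[[[0.02,0.05,0],[0,0,0]],[[0.045,0.105,0],[0,0,0]],[[0.065,0.16,0],[0,0,0]],[[0.086,0.2,0],[0,0,0]],[[0.086,0.2125,0],[0,0,0]],[[0.086,0.2125,-0.02],[0,0,0]],[[0.086,0.2125,-0.04],[0,0,0]],[[0.086,0.2125,-0.05],[0,0,0]],[[0.086,0.2125,-0.05],[0,0,0]],[[0.086,0.2125,-0.05],[0,0,0]]], gripper=0.0)

```text
time_s: 41.18
position: [0.5151, 0.3092, 0.179]
tcp_rot: [[0.085, 0.001, 0.996], [-0.996, 0.0, 0.085], [-0.0, -1.0, 0.001]]
force: [-0.1, 0.4, -0.6]
opening: 0.004
```

play_rows(commands=[[[0,0,-0.004],[0,0,0]],[[0,0,-0.008],[0,0,0]],[[0,0,-0.012],[0,0,0]],[[0,0,-0.012],[0,0,0]]])

```text
time_s: 41.68
position: [0.5145, 0.3093, 0.1661]
tcp_rot: [[0.086, -0.001, 0.996], [-0.996, -0.0, 0.086], [0.0, -1.0, -0.001]]
force: [-0.4, -0.1, -0.3]
opening: 0.003
```

play_rows(commands=[[[0,0,-0.002],[0,0,0]],[[0,0,-0.004],[0,0,0]],[[0,0,-0.006],[0,0,0]],[[0,0,-0.006],[0,0,0]]])

```text
time_s: 42.18
position: [0.5149, 0.3095, 0.1608]
tcp_rot: [[0.086, 0.0, 0.996], [-0.996, 0.0, 0.086], [-0.0, -1.0, 0.0]]
force: [-0.8, -0.8, 4.3]
opening: 0.007
```

play_rows(commands=[[[0,0,-0.002],[0,0,0]],[[0,0,-0.003],[0,0,0]],[[0,0,-0.003],[0,0,0]]])

```text
time_s: 42.55
position: [0.515, 0.3095, 0.1593]
tcp_rot: [[0.086, 0.001, 0.996], [-0.996, 0.0, 0.086], [-0.0, -1.0, 0.001]]
force: [-3.6, -1.6, 12.2]
opening: 0.007
```

play_rows(commands=[[[0,0,-0.001],[0,0,0]],[[0,0,-0.0015],[0,0,0]],[[0,0,-0.0015],[0,0,0]],[[0,0,-0.0015],[0,0,0]]])

```text
time_s: 43.05
position: [0.515, 0.3095, 0.1591]
tcp_rot: [[0.086, 0.002, 0.996], [-0.996, 0.0, 0.086], [-0.0, -1.0, 0.002]]
force: [-5.3, -2.5, 19.3]
opening: 0.002
```

```bash
python3 -c "
from h import *
s=read_state();print(s['position'],s['force'])
snap('scene','s10.png',(240,200,460,380),3.5)"
```

```text
[0.51502231 0.30951471 0.15914523] [-5.33667204 -2.45607235 19.34063696]
```

View pics/s10.png

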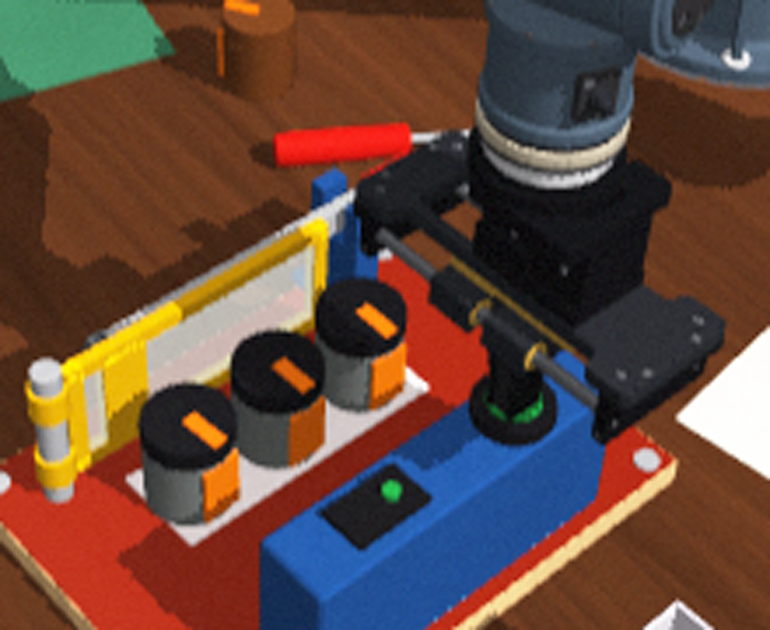

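Run:
```python
from h import *
def z(n):
    c,w,hsv=cloud(n);g=(hsv[...,0]>45)&(hsv[...,0]<80)&(hsv[...,1]>150)&(np.hypot(w[...,0]-.515,w[...,1]-.309)<.019)&(w[...,2]>.115)
    return g.sum(),np.percentile(w[g][:,2],[10,50,90]),w[g].mean(0),w[g].min(0),w[g].max(0)
print(z('scene'));print(z('scene'))
# earlier view for comparison
d=np.load('pics/scene0.npz');import h
h.capture=lambda n:dict(d);print('before',z('scene'))
```

```text
(np.int64(48), array([0.12920125, 0.13183792, 0.13372972]), array([0.51640256, 0.31574586, 0.13166711]), array([0.49979546, 0.30066996, 0.12795654]), array([0.52837088, 0.32202827, 0.13559643]))
(np.int64(49), array([0.12953219, 0.13160715, 0.13451711]), array([0.51672405, 0.31527295, 0.13173027]), array([0.49912825, 0.29402379, 0.12827362]), array([0.52923077, 0.32289427, 0.13684548]))
before (np.int64(213), array([0.13113481, 0.13892377, 0.14098079]), array([0.51535345, 0.3092879 , 0.13754344]), array([0.49872729, 0.29128103, 0.12807077]), array([0.52858454, 0.32259037, 0.14271594]))
```

The green top has gone from about 0.139–0.140 m to about 0.134 m, on a stiff stop, so it is fully pressed. I retreat.

play_rows(commands=[[[0,0,0.01],[0,0,0]],[[0,0,0.03],[0,0,0]],[[0,0,0.07],[0,0,0]],[[0,0,0.12],[0,0,0]],[[-0.03,-0.05,0.15],[0,0,0]],[[-0.05,-0.1,0.15],[0,0,0]],[[-0.06,-0.16,0.15],[0,0,0]],[[-0.06,-0.22,0.15],[0,0,0]],[[-0.06,-0.28,0.15],[0,0,0]],[[-0.06,-0.34,0.15],[0,0,0]]])

```text
time_s: 44.45
position: [0.4546, -0.0325, 0.3058]
tcp_rot: [[0.086, 0.0, 0.996], [-0.996, -0.0, 0.086], [0.0, -1.0, 0.0]]
force: [0.6, -0.0, 0.6]
opening: 0.004
```

```bash
python3 -c "
from h import *
for n in('top','scene'):
    c,w,hsv=cloud(n);print(gate(w,hsv),redgrip(w,hsv))
rep()
snap('scene','s11.png')"
```

```text
(186, np.float64(-0.00964933714284566)) (175, (array([0.50811365, 0.19523298, 0.08539592]), array([0.40782847, 0.08877981, 0.0605566 ]), array([0.66933153, 0.29724887, 0.11561389])))
(452, np.float64(-0.020766939102110804)) (242, (array([0.43469442, 0.09916044, 0.10103249]), array([0.40678286, 0.08705059, 0.0627291 ]), array([0.66085931, 0.29584789, 0.13072521])))
44.55 [ 0.4555 -0.0362  0.3058] [-136.  -241.3] ang -85.5 0.2974288699584393 [0.4 1.  1.3]
top (array([0.6422, 0.1838]), 27.0, 100.5, 49, 0.0675) [ 69. -38.]
top (array([0.5748, 0.1784]), 27.3, 88.0, 51, 0.0671) [  2. -38.]
top (array([0.5092, 0.1699]), 27.1, 94.7, 49, 0.0675) [-65. -41.]
scene (array([0.5114, 0.1698]), 28.3, 96.0, 58, 0.0656) [-62. -41.]
scene (array([0.5796, 0.1779]), 28.6, 103.1, 63, 0.0657) [  6. -39.]
scene (array([0.6442, 0.1828]), 28.1, 99.4, 69, 0.0655) [ 71. -40.]
```

View pics/s11.png

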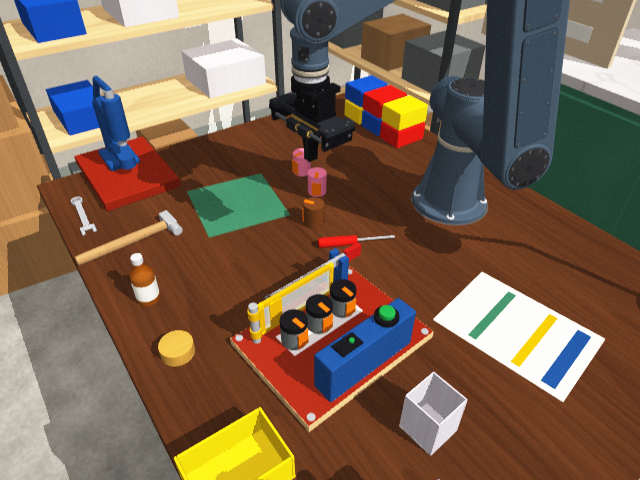

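The final picture shows three jars on the strip at (293,328), (319,312) and (343,296). The gate is shut, the bar is in the catch at (340,260), and the cup is still at (433,410). I hand in.

```bash
python3 -c "
from rig import *
print(hand_in())"
```

```text
the job is handed in; nothing more can be done
None
```

The job is done and handed in at about 45 s of the 210 s allowed, and nothing slipped or needed putting right.

I lifted the bar and opened the gate to about 1.45 rad. I then stood the three jars in a row on the strip with their marks towards the scanner. After that I shut the gate, lowered the bar into its catch and pressed the button.

My last checks showed:
- **Jars:** they read station x of about -64, +3 and +70 mm and y of about -40 mm, all upright. Their marks are within about 8° of the scanner direction, measured to a few degrees. The two cameras disagreed by up to about 5 mm, and by 15° on the middle jar's mark (88° and 103° against a target of 95°).
- **Gate and bar:** the gate reads -0.01 to -0.02 rad, which is shut within measuring error. The bar is level in the catch in the pictures.
- **Button:** I pressed it onto a stiff stop at 19 N, and its top went down about 6 mm.
- **Cup and arm:** the cup is where it stood, and the arm is clear of everything.

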